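# Fetch the control jar from behind the reagents

### The job

The low, wide control jar is hemmed in at the back of the reagent bay by three taller reagent containers. First stand all three containers on the steel side tray; then fetch the jar and set it flat in the round dish on top of the mixer; and only then stand each container back upright in the bay, on the very spot it came from. Set things down rather than dropping them, tip none over, and do not move the two small vials in the bay.

Things in the scene. Friction and masses are not known exactly. Their poses are not given: they have to be found in the camera images.
- bay: Reagent bay: fixed shallow open tray with a dark grey floor, 200 (its x) x 250 (its y) mm, white 5 mm rims: 18 mm high at front and sides, 30 mm at the back (+x); inner floor 8 mm above the bench. Its place and yaw vary. Origin: centre of the underside, at bench height; x points to its back, z up.
- side_tray: Side tray: fixed shallow tray of pale bare steel, 270 (its x) x 140 (its y) mm, walls 4 mm thick and 12 mm high; inner floor about 5 mm above the bench. It stands to the left or right of the bay, the mixer on the other side; place and yaw vary. Origin: centre of the underside, at bench height, x along its length, z up.
- mixer_dish (a point): Centre of the inner floor of the round grey dish on top of the mixer, 68 mm above the bench; z up. Dish: 82 mm inside diameter, rim 5 mm high, 94 mm across. It sits in the middle of the top of the fixed slate-blue mixer body, 150 x 150 mm and 62 mm high, whose place and yaw vary.
- jar: Control jar, loose: white, low and wide, 56 mm diameter over its white lid (body 54 mm), 46 mm high, about 120 g. Starts at the back middle of the bay. Origin: centre of its underside, z up.
- round_bottle: Reagent bottle, loose: white, round body 48 mm diameter and 84 mm high, grey cap 30 mm diameter on top, 105 mm high in all, about 180 g. Origin: centre of its underside, z up. The three containers stand left, right and in front of the jar; which stands where varies.
- square_bottle: Reagent bottle, loose: white, square body 46 x 46 mm and 84 mm high, grey cap 30 mm diameter on top, 105 mm high in all, about 200 g. Origin: centre of its underside, x and y along its sides, z up.
- flat_pack: Reagent pack, loose: white, oblong body 34 (its x) x 58 (its y) mm and 84 mm high, grey cap 24 mm diameter set 12 mm towards its +y, 105 mm high in all, about 160 g. Origin: centre of its underside, z up.
- vial_left: Small amber vial, 24 mm diameter, 38 mm high, standing in the bay's front left (+y) corner: leave it there. Origin: centre of its underside.
- vial_right: Small amber vial, 24 mm diameter, 38 mm high, standing in the bay's front right (-y) corner: leave it there. Origin: centre of its underside.
There are look-alikes about, which are no part of the job. What is shaped like the jar but turquoise or yellow is not meant.

How it is judged:
On the way, in this order (a step that is already met when the one before it is completed fails the run):
1. all three reagent containers stand upright and released on the side tray at once (x of round_bottle in the frame of side_tray between -0.13 and 0.13 m and y of round_bottle in the frame of side_tray between -0.065 and 0.065 m and height (world z) of each of round_bottle, square_bottle, flat_pack below 0.012 m and angle between each of round_bottle, square_bottle, flat_pack's own z axis and vertical below 0.1 rad and contact force between each of round_bottle, square_bottle, flat_pack and the fingers below 0.1 N and x of square_bottle in the frame of side_tray between -0.13 and 0.13 m and y of square_bottle in the frame of side_tray between -0.065 and 0.065 m and x of flat_pack in the frame of side_tray between -0.13 and 0.13 m and y of flat_pack in the frame of side_tray between -0.065 and 0.065 m), for 0.2 s.
2. the jar stands flat and released in the mixer's dish while the three containers are still on the side tray (all of step 1 and horizontal distance between jar and mixer_dish below 0.014 m and z of jar in the frame of mixer_dish between -0.004 and 0.004 m and angle between jar's own z axis and vertical below 0.1 rad and linear speed of jar below 0.03 m/s and contact force between jar and the fingers below 0.1 N), for 0.2 s.
At the end, for the whole second after the job is handed in: Each of the three containers stands upright, released and at rest within 15 mm of where it stood at the start; the jar stands flat in the mixer's dish, within 14 mm of its centre, released and at rest (distance of each of round_bottle, square_bottle, flat_pack from where it was at the start of the episode below 0.015 m and angle between each of round_bottle, square_bottle, flat_pack, jar's own z axis and vertical below 0.1 rad and linear speed of each of round_bottle, square_bottle, flat_pack, jar below 0.03 m/s and contact force between each of round_bottle, square_bottle, flat_pack, jar and the fingers below 0.1 N and horizontal distance between jar and mixer_dish below 0.014 m and z of jar in the frame of mixer_dish between -0.004 and 0.004 m); the robot touches nothing.
It fails at once if a vial is moved by more than 15 mm (distance of any of vial_left, vial_right from where it was at the start of the episode above 0.015 m).
It fails at once if a container or the jar is tipped over (more than about 34 degrees) (angle between any of jar, round_bottle, square_bottle, flat_pack's own z axis and vertical above 0.6 rad).
It fails at once if a container or the jar is dropped (falls free faster than 0.8 m/s, some 33 mm) ((linear speed of jar above 0.8 m/s and contact force between jar and anything else below 0.02 N) or (linear speed of round_bottle above 0.8 m/s and contact force between round_bottle and anything else below 0.02 N) or (linear speed of square_bottle above 0.8 m/s and contact force between square_bottle and anything else below 0.02 N) or (linear speed of flat_pack above 0.8 m/s and contact force between flat_pack and anything else below 0.02 N)).
It also fails if it takes over 134 s, if anything falls off the work surface, if the arm or the gripper's body presses on something with over 40 N, if the wrist force passes 120 N, or if a joint passes its speed limit or range.

### The arm

A 7-joint arm with a two-finger parallel gripper is mounted at the origin on the work surface. World frame = base frame: x ahead of the robot, y to its left, z up, the work surface at z = 0. Lengths are in m, angles in rad, forces in N, time in s.
With the tool pointing down it reaches from about 0.375 to 0.925 m from the base axis. Payload 3.1 kg.
Tool frame: the origin (TCP) lies between the finger pads; the fingertips stand 19 mm ahead of it and the grasp point (between the pads) is the TCP; z points along the fingers, y is the line along which they close (so a half turn about z gives the same grasp; the last joint's range is limited). The gripper opens to 85 mm and grips with 20 to 120 N. Pads are 22 mm wide; open, the fingers measure 114 mm over their backs; the gripper's body (76 mm by 85 mm) begins 54 mm behind the grasp point. The pads swing forward as they close: fully open they stand 13 mm farther back than shut.
Start: joints at [-1.373, 0.383, 0.044, 1.598, -0.018, 1.161, -0.05], TCP at [0.189, 0.622, 0.25] pointing down, gripper open.
Joint ranges: [-2.61, 2.61], [-0.41, 2.15], [-1.48, 1.57], [0, 2.5], [-1.57, 4.71], [0.05, 1.97], [-2.85, 2.85]. Speed limits (rad/s): [2.79, 2.79, 3.14, 3.14, 3.14, 3.14, 3.14].

### API

Orientations are given as a unit quaternion [x, y, z, w].
In Python, from bench import move_ptp, movel, move_j, move_gripper, pause, inverse_kinematics, read_camera, camera_params, MotionError, sign_off, look_for, tip_of, read_time_s, read_qpos, read_joint_vel, read_effort, read_eef_pos, read_tcp_rot, read_ft_force, read_ft_torque, read_finger_gap, read_grasp_force gives the robot as it stands. Calls block until the motion is done:
- move_ptp(position, orientation): joint-space move of the TCP to a pose.
- movel(position, orientation=None, speed=0.15): straight line of the TCP; orientation=None keeps the orientation; speed is the mean speed in m/s.
- move_j(angles): joint-space move.
- move_gripper(opening, effort=None): finger opening in m; effort is the grip in N (None keeps the last); returns when the fingers have stopped.
- pause(seconds).
- inverse_kinematics(position, orientation): joint angles nearest the present ones, or None.
- read_camera(name): name is "side" or "top" or "wrist"; returns the picture (400x640x3 uint8, red, green, blue); there is no depth.
- camera_params(name): a dict with "K" (3x3 intrinsics, pixels), "camera_from_world" (4x4, takes a point from world to camera coordinates). Camera axes: x right, y down, z forward; pixel columns grow to the right and rows downward; lengths in m; the calibration is good to about 2 mm. A picture is of the moment at which its call begins: read the wrist's pose just before it. camera_params takes no time and is no camera call; for the wrist camera it gives the pose at the moment of the call.
A pose or a line that the arm cannot do raises MotionError and nothing moves.
- sign_off(): hands the job in; it is judged then, once.
Trained networks look in the newest picture that a camera, given by its name, has taken for a name from the list of things; names that differ only in an ending like _2 or _b are one class to them, and where a whole thing is asked for, a point or a joint stands for the part that bears it (a point fixed in the world has none). Each returns a list of dicts, best first, with "confidence" (0 to 1); they miss things now and then, are a little off and sometimes report something else, mostly with a low value. They report only what shows in the picture. A call takes as long as a camera call. They do not tell look-alikes from the thing itself.
- look_for(camera, name): "at" ([column, row] in pixels, amid what is visible of it).
- tip_of(camera, name): "at" ([column, row] in pixels: a listed point, or the origin of a listed thing).
Readings, each from a call of its own:
- read_time_s(): time.
- read_qpos(): joint angles.
- read_joint_vel(): joint speeds.
- read_effort(): joint torques, N m.
- read_eef_pos(): TCP position.
- read_tcp_rot(): TCP orientation.
- read_ft_force(): force on the tool from outside, world axes, zero at the start.
- read_ft_torque(): the same for the moment, N m.
- read_finger_gap(): finger opening in m.
- read_grasp_force(): force on a finger pad.
Only numpy, scipy, OpenCV 4.12 (cv2) and the standard library are available. Lean on these libraries where they do the work, as an engineer would, in place of code of your own. Each camera call takes 0.05 s, during which the arm holds its last target. There are 200 camera calls.

## Working session

There is one attempt and no reset: what is moved stays moved. The work goes in short steps, each a Python script; the robot and the scene stay as the last script left them, time stands still between calls to the robot, and variables do not carry over. Pictures are saved under pics/ and viewed, at most 14 in all, crops included, and the job is handed in when it is done.

```bash
ls; mkdir -p pics; python3 - <<'E'
from bench import *
import cv2, numpy as np
np.set_printoptions(precision=4,suppress=True)
ims=[]
for c in ["top","side","wrist"]:
    im=read_camera(c); cv2.imwrite(f"pics/{c}0.png",im[:,:,::-1])
    p=camera_params(c); print(c,p["K"].tolist() if hasattr(p["K"],'tolist') else p["K"]); print(np.array(p["camera_from_world"]))
    for n in ["bay","side_tray","mixer_dish","jar","round_bottle","square_bottle","flat_pack","vial_left","vial_right"]:
        try: print(n,[(np.round(d["at"]).tolist(),round(d["confidence"],2)) for d in tip_of(c,n)])
        except Exception as e: print(n,e)
print(read_time_s(),read_tcp_rot())
E
```

```text
pics
top [[505.1746791079059, 0.0, 313.3309892988323], [0.0, 505.1746791079059, 193.11828688222846], [0.0, 0.0, 1.0]]
[[-0.002  -1.      0.     -0.0163]
 [-0.9842  0.0019 -0.1773  0.636 ]
 [ 0.1773 -0.0004 -0.9842  1.0652]
 [ 0.      0.      0.      1.    ]]
bay [([294.0, 210.0], 0.9), ([333.0, 242.0], 0.51)]
side_tray [([447.0, 248.0], 0.83), ([292.0, 194.0], 0.16)]
mixer_dish [([156.0, 258.0], 0.81)]
jar [([303.0, 135.0], 0.96), ([363.0, 145.0], 0.92), ([290.0, 192.0], 0.76)]
round_bottle [([328.0, 202.0], 0.91)]
square_bottle [([260.0, 193.0], 0.65)]
flat_pack [([292.0, 224.0], 0.82), ([332.0, 242.0], 0.42)]
vial_left [([254.0, 234.0], 0.67)]
vial_right [([447.0, 247.0], 0.67), ([331.0, 242.0], 0.62)]
side [[507.0029934268244, 0.0, 324.3126772549266], [0.0, 507.0029934268244, 200.15991798972718], [0.0, 0.0, 1.0]]
[[-0.9206 -0.3905 -0.0091  0.583 ]
 [-0.2216  0.5415 -0.811   0.1938]
 [ 0.3216 -0.7445 -0.585   0.9602]
 [ 0.      0.      0.      1.    ]]
bay [([334.0, 232.0], 0.84), ([410.0, 166.0], 0.5)]
side_tray [([407.0, 164.0], 0.83)]
mixer_dish [([320.0, 317.0], 0.79), ([317.0, 225.0], 0.19)]
jar [([296.0, 182.0], 0.89), ([259.0, 211.0], 0.82), ([316.0, 224.0], 0.77)]
round_bottle [([333.0, 207.0], 0.92)]
square_bottle [([372.0, 216.0], 0.61)]
flat_pack [([346.0, 233.0], 0.78)]
vial_left [([342.0, 265.0], 0.5)]
vial_right [([372.0, 214.0], 0.72)]
wrist [[339.9331459167416, 0.0, 317.65114314370885], [0.0, 339.9331459167416, 198.09734381659382], [0.0, 0.0, 1.0]]
[[ 0.2917  0.9565  0.001  -0.6494]
 [ 0.921  -0.2811  0.2699 -0.0351]
 [ 0.2584 -0.0778 -0.9629  0.3784]
 [ 0.      0.      0.      1.    ]]
bay []
side_tray []
mixer_dish []
jar []
round_bottle []
square_bottle []
flat_pack []
vial_left []
vial_right []
1.5 [ 0.1473  0.9891 -0.     -0.    ]
```

```bash
python3 - <<'E'
import cv2
t=cv2.imread("pics/top0.png");s=cv2.imread("pics/side0.png")
cv2.imwrite("pics/t1.png",cv2.resize(t[90:330,90:570],(800,400)[:2] and None,fx=1.66,fy=1.66,interpolation=cv2.INTER_CUBIC))
cv2.imwrite("pics/s1.png",cv2.resize(s[100:400,180:500],None,fx=2,fy=2,interpolation=cv2.INTER_CUBIC))
E
```

```text
(no output)
```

View pics/t1.png

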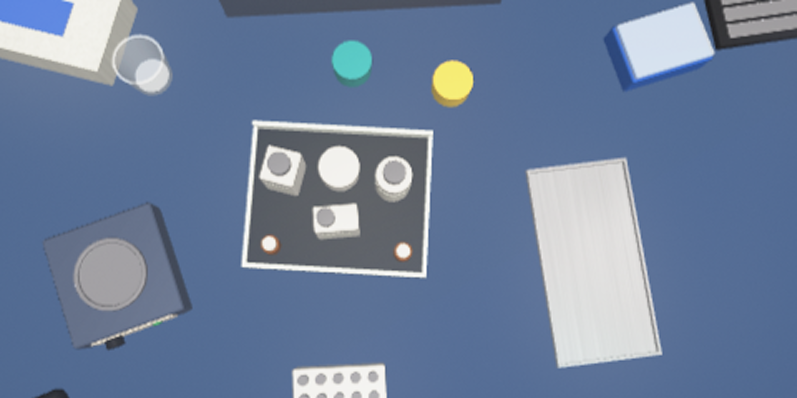

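View pics/s1.png

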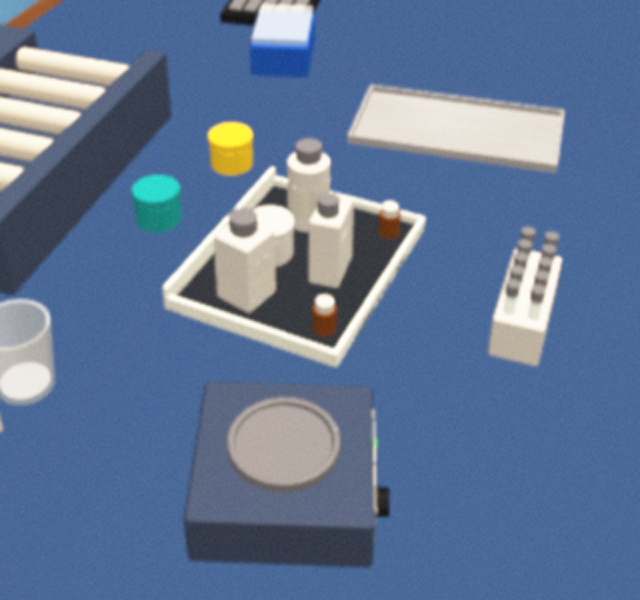

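Top picture: the candidates for the jar are the white one at (294,190) inside the bay, the turquoise one at (302,126) and the yellow one at (363,140), which are the look-alikes outside the bay. I choose the white one. The square bottle is left at (260,190), the round one right at (327,196) and the flat pack in front at (292,222). The mixer dish is at (156,254) and the steel tray at about (447,248). The side picture agrees. Next I take close wrist views from two places.

```bash
cat > h.py <<'E'
from bench import *
import cv2, numpy as np
from scipy.spatial.transform import Rotation as R
np.set_printoptions(precision=4,suppress=True)
def cam(c):
    p=camera_params(c); return np.array(p["K"]),np.array(p["camera_from_world"])
def ray(c,uv):
    K,T=cam(c) if isinstance(c,str) else c
    d=T[:3,:3].T@np.linalg.solve(K,[uv[0],uv[1],1]); return -T[:3,:3].T@T[:3,3],d/np.linalg.norm(d)
def onplane(c,uv,z):
    o,d=ray(c,uv); return o+d*(z-o[2])/d[2]
def tri(obs):
    A=np.zeros((3,3));b=np.zeros(3)
    for c,uv in obs:
        o,d=ray(c,uv);P=np.eye(3)-np.outer(d,d);A+=P;b+=P@o
    x=np.linalg.solve(A,b)
    return x,max(np.linalg.norm(np.cross(x-ray(c,uv)[0],ray(c,uv)[1])) for c,uv in obs)
def proj(c,X):
    K,T=cam(c) if isinstance(c,str) else c
    p=K@(T[:3,:3]@np.asarray(X)+T[:3,3]); return p[:2]/p[2]
def down(yaw):
    """tool down, closing line (tool y) along world angle yaw (mod pi)"""
    y=np.array([np.cos(yaw),np.sin(yaw),0]);z=np.array([0,0,-1.]);return R.from_matrix(np.c_[np.cross(y,z),y,z]).as_quat()
E
python3 - <<'E'
from h import *
print("tcp",read_eef_pos(),"wristcam",ray("wrist",(317,198)))
print("yaw y-axis", R.from_quat(read_tcp_rot()).as_matrix()[:,1])
for n,t,s in [("round",(328,202),(333,207)),("sq",(260,193),(372,216)),("flat",(292,224),(346,233)),("dish",(156,258),(320,317)),("jar",(290,192),(316,224)),("bay",(294,210),(334,232)),("tray",(447,248),(407,164))]:
    print(n,*tri([("top",t),("side",s)]))
# wrist looks at two places
b=onplane("top",(294,212),0)
M=cam("wrist")[1]; Tcw=np.linalg.inv(M)
Rt=R.from_quat(read_tcp_rot()).as_matrix(); off=Rt.T@(Tcw[:3,3]-np.array(read_eef_pos())); print("cam off in tool",off, "axis in tool",Rt.T@Tcw[:3,2])
k=0
for dy in (-.05,.05):
    for yaw in (np.pi/2,-np.pi/2):
        p=np.array([b[0]-.06,b[1]+dy,.30]); q=down(yaw); print(yaw,inverse_kinematics(p,q), R.from_quat(q).apply(off))
E
```

```text
tcp [0.1894 0.6218 0.2503] wristcam (array([0.124 , 0.6407, 0.3745]), array([ 0.2576, -0.0795, -0.963 ]))
yaw y-axis [ 0.2914  0.9566 -0.    ]
round [ 0.6274 -0.0501  0.0132] 0.004498489368879829
sq [0.5601 0.0835 0.1263] 0.06342956450974171
flat [0.5703 0.0308 0.0153] 0.0017785947058533255
dish [0.4982 0.3198 0.0772] 0.005943328376510058
jar [0.6417 0.035  0.0225] 0.0032425930415592467
bay [0.6023 0.0263 0.0052] 0.003504195645189316
tray [ 0.5225 -0.3224  0.0006] 0.004737861542745293
cam off in tool [ 0.0682 -0.001  -0.1242] axis in tool [-0.2699  0.0009  0.9629]
1.5707963267948966 [-0.7645  0.1633  0.8156  1.8309 -0.1273  1.201   1.6614] [-0.0682 -0.001   0.1242]
-1.5707963267948966 [-0.8882  0.1875  0.9653  1.8347 -0.1649  1.204  -1.4424] [0.0682 0.001  0.1242]
1.5707963267948966 [-0.734   0.1545  0.5749  1.812  -0.0898  1.201   1.4388] [-0.0682 -0.001   0.1242]
-1.5707963267948966 [-0.9219  0.1742  0.7925  1.8189 -0.1326  1.2027 -1.6599] [0.0682 0.001  0.1242]
```

```bash
python3 - <<'E'
from h import *
import pickle
d={}
for n,p in [("d1",(.46,.29,.27)),("b1",(.55,.09,.25)),("b2",(.55,-.04,.25))]:
    move_ptp(p,down(np.pi/2)); c=cam("wrist"); im=read_camera("wrist"); d[n]=(c,im)
    cv2.imwrite(f"pics/{n}.png",im[:,:,::-1])
    for k in (["mixer_dish"] if n=="d1" else ["jar","round_bottle","square_bottle","flat_pack","vial_left","vial_right","bay"]):
        print(n,k,[(np.round(x["at"]).tolist(),round(x["confidence"],2)) for x in tip_of("wrist",k)])
pickle.dump(d,open("w.pkl","wb")); print(read_time_s())
E
python3 -c "
import cv2
a,b=[cv2.imread(f'pics/{n}.png') for n in('b1','b2')]
cv2.imwrite('pics/b12.png',cv2.resize(cv2.vconcat([a[:, :],b[:, :]]),(480,600)))"
```

```text
d1 mixer_dish [([346.0, 213.0], 0.65)]
b1 jar [([263.0, 246.0], 0.7), ([254.0, 352.0], 0.63)]
b1 round_bottle [([195.0, 235.0], 0.86)]
b1 square_bottle [([325.0, 242.0], 0.84)]
b1 flat_pack [([261.0, 189.0], 0.62), ([196.0, 235.0], 0.59)]
b1 vial_left [([344.0, 162.0], 0.59), ([325.0, 243.0], 0.59)]
b1 vial_right [([178.0, 153.0], 0.61)]
b1 bay [([260.0, 189.0], 0.71)]
b2 jar [([249.0, 335.0], 0.93), ([356.0, 354.0], 0.86), ([378.0, 246.0], 0.57)]
b2 round_bottle [([312.0, 234.0], 0.78)]
b2 square_bottle [([440.0, 242.0], 0.8)]
b2 flat_pack [([379.0, 186.0], 0.8), ([374.0, 245.0], 0.6), ([314.0, 238.0], 0.46)]
b2 vial_left [([465.0, 162.0], 0.76)]
b2 vial_right [([300.0, 154.0], 0.57)]
b2 bay [([377.0, 216.0], 0.56)]
5.4417
```

View pics/b1.png

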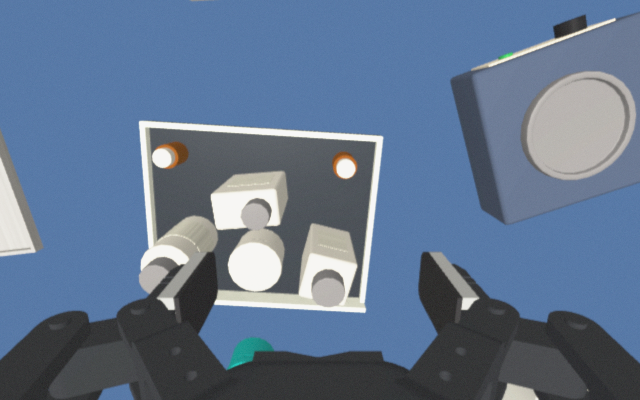

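View pics/b2.png

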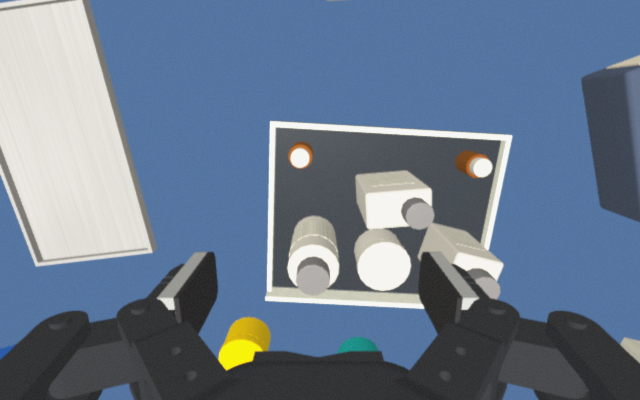

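b1 and b2 show the bay, seen from the robot side with the image upside down. b1 has caps at flat (257,214), square (328,288) and round (160,273), with the jar lid at (257,263). b2 has flat (419,214), round (313,277), square (483,287), and the white jar lid at (384,262). Turquoise and yellow lie outside the bay. I zoom in once to get yaws and check the jar.

```bash
python3 - <<'E'
from h import *
import pickle
d=pickle.load(open("w.pkl","rb"))
a=d["b1"][1][160:310,140:370,::-1]; t=cv2.imread("pics/top0.png")[165:245,235:350]
A=cv2.resize(a,None,fx=3.4,fy=3.4,interpolation=cv2.INTER_CUBIC); cv2.imwrite("pics/z1.png",A)
C={k:d[k][0] for k in d}
tp=cam("top")
P={"flat":((257,214),(419,214),(285.8,220.7)),"sq":((328,288),None,(258,188)),"round":((160,273),(313,277),(327.3,193.6)),"jar":((257,263),(384,262),(293.6,190.6))}
for k,(u,v,w) in P.items():
    obs=[(C["b1"],u)]+([(C["b2"],v)] if v else [])
    print(k,"wrist+top",*tri(obs+[(tp,w)]), "wrist only",tri(obs)[0] if v else "", "top@.113" ,onplane(tp,w,.113 if k!="jar" else .054))
# bay corners, outer rim top front z=.018 : b1 (140,123),(382,137)
for uv,c in [((140,123),"b1"),((382,137),"b1"),((271,123),"b2"),((511,137),"b2")]: print("bay front corner",onplane(C[c],uv,.018))
# dish: ellipse fits on the grey dish in top and d1
g=d["d1"][1]; cv2.imwrite("pics/d1.png",g[:,:,::-1])
E
```

```text
flat wrist+top [0.569  0.0413 0.109 ] 0.001398263300255179 wrist only [0.57   0.0419 0.1075] top@.113 [0.5675 0.0401 0.113 ]
sq wrist+top [0.6385 0.1007 0.1066] 0.0006536307556833867 wrist only  top@.113 [0.6371 0.0993 0.113 ]
round wrist+top [ 0.6266 -0.0464  0.1055] 0.0020820290244915373 wrist only [ 0.6267 -0.046   0.1057] top@.113 [ 0.6248 -0.047   0.113 ]
jar wrist+top [0.6438 0.0277 0.0469] 0.0010414728737161284 wrist only [0.6441 0.0282 0.0466] top@.113 [0.6423 0.0264 0.054 ]
bay front corner [ 0.5015 -0.0898  0.018 ]
bay front corner [0.5151 0.1588 0.018 ]
bay front corner [ 0.5014 -0.0893  0.018 ]
bay front corner [0.5163 0.159  0.018 ]
```

View pics/z1.png

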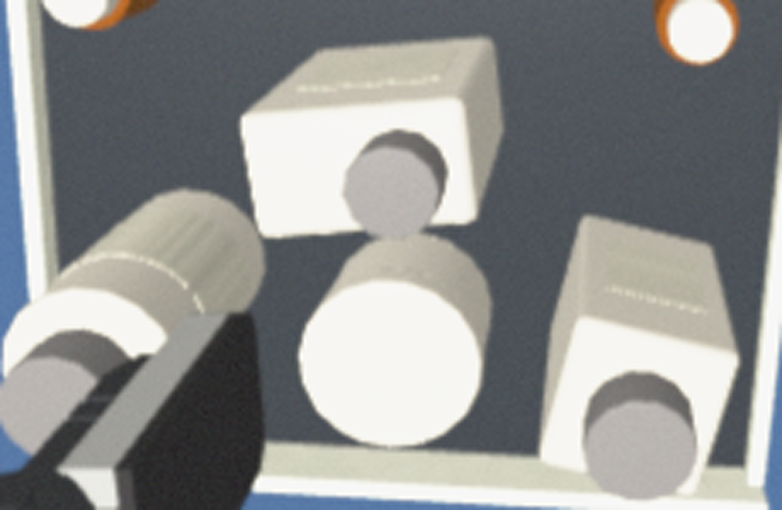

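View pics/d1.png

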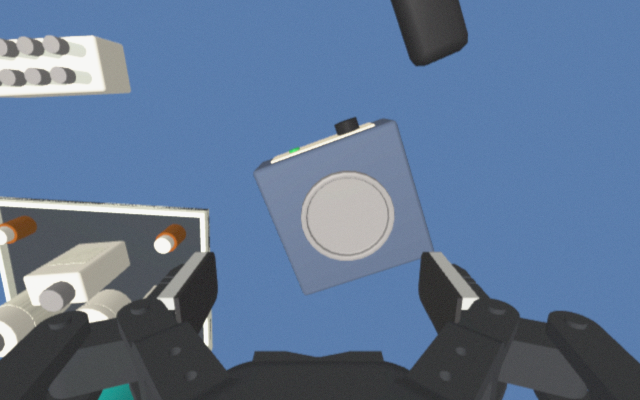

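The crop confirms the white, low, wide jar: lid centre at crop (391,363), which is b1 (255,267). It also gives the body-top corners of the flat pack and square bottle. d1 shows the dish at (348,216).

```bash
python3 - <<'E'
from h import *
import pickle
d=pickle.load(open("w.pkl","rb")); b1=d["b1"][0]; tp=cam("top")
def poly(c,pts,z,f,o):
    X=np.array([onplane(c,(p[0]/f+o[0],p[1]/f+o[1]),z)[:2] for p in pts]); e=np.diff(np.r_[X,X[:1]],axis=0)
    return X.mean(0),np.linalg.norm(e,axis=1),np.degrees(np.arctan2(e[:,1],e[:,0]))
for z in (.088,.092): 
  print("flat",*poly(b1,[(243,118),(461,98),(477,220),(262,237)],z,3.4,(140,160)))
  print("sq",*poly(b1,[(580,318),(737,357),(693,490),(541,458)],z,3.4,(140,160)))
for z in (.005,.008):
  X=[onplane(b1,(u/3.4+140,v/3.4+160),z) for u,v in [(587,216),(712,245)]];print("sq bottom front edge",X,np.degrees(np.arctan2(*(X[1]-X[0])[1::-1])))
  X=[onplane(b1,(u/3.4+140,v/3.4+160),z) for u,v in [(322,48),(492,38)]];print("flat bottom front edge",X)
print("jar", onplane(b1,(391/3.4+140,363/3.4+160),.054))
print("tray",*poly(tp,[(527,170),(627,158),(661,354),(560,367)],.012,1.66,(90,90)))
print("dish",tri([(d["d1"][0],(348,216)),(tp,(156.3,255.1))]),onplane(d["d1"][0],(348,216),.073),onplane(tp,(156.3,255.1),.073))
E
```

```text
flat [0.5722 0.0289] [0.0563 0.0332 0.057  0.0326] [  95.4959    5.5055  -85.1179 -175.8592]
sq [0.6408 0.1015] [0.0442 0.0427 0.0439 0.044 ] [  74.9348  -14.9724 -103.3461  165.4813]
flat [0.5709 0.0298] [0.0555 0.0327 0.0562 0.0321] [  95.4959    5.5055  -85.1179 -175.8592]
sq [0.6386 0.1014] [0.0436 0.0421 0.0433 0.0434] [  74.9348  -14.9724 -103.3461  165.4813]
sq bottom front edge [array([0.6151, 0.0866, 0.005 ]), array([0.6255, 0.1293, 0.005 ])] 76.2581805356081
flat bottom front edge [array([0.5573, 0.0005, 0.005 ]), array([0.5539, 0.0559, 0.005 ])]
sq bottom front edge [array([0.614 , 0.0866, 0.008 ]), array([0.6243, 0.1289, 0.008 ])] 76.25818053560812
flat bottom front edge [array([0.5567, 0.0013, 0.008 ]), array([0.5533, 0.0562, 0.008 ])]
jar [0.645  0.0274 0.054 ]
tray [ 0.5199 -0.3216] [0.1412 0.2694 0.1371 0.2698] [ -83.1864 -173.4933   97.0051    7.394 ]
dish (array([0.4997, 0.3208, 0.0699]), np.float64(0.0010542394047608954)) [0.4994 0.3214 0.073 ] [0.4989 0.319  0.073 ]
```

```bash
cat >> h.py <<'E'
D=np.radians
TR=np.array([.520,-.3216]); TY=D(7.0); ZT=.21; G=.080
def tray(x): return TR+x*np.array([np.cos(TY),np.sin(TY)])
HOME={"flat":((.5712,.0292),D(5.2)),"sq":((.6385,.1005),D(-14.6)),"round":((.6262,-.0465),D(-3.1))}
SLOT={"flat":(tuple(tray(-.085)),TY),"sq":(tuple(tray(.085)),TY),"round":(tuple(tray(0.)),TY)}
def Q(yaw): return down(yaw)
def go(xy,z,q,v): movel([xy[0],xy[1],z],q,speed=v)
def grasp(xy,yaw,z,op,eff=40,zt=ZT):
    q=Q(yaw); go(xy,zt,q,.35); move_gripper(op); go(xy,z,q,.15); move_gripper(0,eff)
    print("gap",read_finger_gap(),"force",read_grasp_force(),"t",read_time_s())
def place(xy,yaw,z,op,zt=ZT,extra=.004):
    q=Q(yaw); go(xy,zt,q,.3); go(xy,z+.004,q,.15); f0=read_ft_force()[2]; zz=z+.004
    while zz>z-extra:
        zz-=.001; go(xy,zz,q,.02); f=read_ft_force()[2]-f0
        if f>2.5: break
    print("placed z",round(zz,4),"nominal",round(z,4),"df",round(f,2)); move_gripper(op); go(xy,zt,q,.2)
E
python3 - <<'E'
from h import *
for yo in (0,np.pi):
  for n in HOME:
    for (xy,y) in (HOME[n],SLOT[n]):
      for z in (ZT,G): print(n,round(yo),inverse_kinematics([*xy,z],down(y+yo)))
  for xy,z in (((.644,.0275),.038),((.4992,.3205),.1)): print("jar",inverse_kinematics([*xy,z],down(D(87)+yo)))
E
```

```text
flat 0 [-0.648   0.3153  0.6233  1.853  -0.2115  1.0396  0.1507]
flat 0 [-0.5994  0.5103  0.5815  1.9329 -0.3802  0.8082  0.2815]
flat 0 [-0.1532  0.309   0.8571  1.9168 -0.2706  1.0352  0.9427]
flat 0 [-0.0416  0.5186  0.7485  1.9967 -0.4845  0.81    1.1076]
sq 0 [-0.7238  0.4795  0.6637  1.6694 -0.3237  1.1051 -0.2225]
sq 0 [-0.6911  0.6481  0.6257  1.7464 -0.468   0.9007 -0.1191]
sq 0 [-0.117   0.5716  0.7459  1.5829 -0.4137  1.1511  0.8428]
sq 0 [-0.0577  0.7146  0.6578  1.6579 -0.5153  0.9493  0.9113]
round 0 [-0.5306  0.4489  0.6937  1.7178 -0.3182  1.0905  0.2093]
round 0 [-0.4836  0.6218  0.6404  1.7948 -0.4679  0.8815  0.3178]
round 0 [-0.1315  0.4389  0.7854  1.7621 -0.3467  1.0848  0.8935]
round 0 [-0.0285  0.5999  0.6591  1.8375 -0.4712  0.8658  0.9816]
jar [-0.4076  0.653   0.392   1.7534 -0.3294  0.8005  1.6618]
jar [-0.8493  0.4604  0.2551  1.8603 -0.1512  0.8395  1.0001]
flat 3 [ 0.7049  0.4762 -1.0299  1.7906  0.4488  1.1328  2.7592]
flat 3 [ 0.3758  0.5279 -0.6061  1.8851  0.3923  0.8489  2.8018]
flat 3 [-0.4641  0.6344  1.3869  1.9254 -0.682   1.1796 -1.8394]
flat 3 [-0.3966  1.0122  1.3664  2.008  -1.1148  1.1806 -1.5584]
sq 3 [-0.3972  0.4165  0.2269  1.6531 -0.1031  1.0838  2.7461]
sq 3 [-0.3706  0.5687  0.1946  1.7301 -0.1383  0.8562  2.7717]
sq 3 [-0.3982  0.9438  1.3676  1.5946 -0.9372  1.3925 -1.9476]
sq 3 [-0.3911  1.1885  1.3597  1.6723 -1.2012  1.3375 -1.823 ]
round 3 [ 0.6353  0.5114 -0.8202  1.659   0.4031  1.1491  2.7982]
round 3 [ 0.4781  0.6194 -0.6067  1.7451  0.4314  0.9136  2.7771]
round 3 [-0.4381  0.806   1.3747  1.7726 -0.8277  1.2906 -1.8737]
round 3 [-0.4077  1.1073  1.3625  1.8518 -1.1629  1.2644 -1.6884]
jar [-0.9553  1.2474  1.358   1.7772 -1.2874  1.3066 -0.874 ]
jar [-1.5613  1.0288  1.3655  1.8895 -1.0922  1.2372 -1.4342]
```

The first branch is comfortable, so I move the flat pack first.

```bash
python3 - <<'E'
from h import *
n="flat"; grasp(*HOME[n],G,.06); print(read_eef_pos()); go(HOME[n][0],ZT,Q(HOME[n][1]),.15); print(read_finger_gap(),read_ft_force())
cv2.imwrite("pics/f1.png",read_camera("side")[:,:,::-1]); print(read_time_s())
E
```

```text
gap 0.033633145026265646 force 40.579524636268616 t 8.8083
[0.572  0.0292 0.0812]
0.0333398216932867 [ 0.3968  1.1055 -1.5964]
9.875
```

View pics/f1.png

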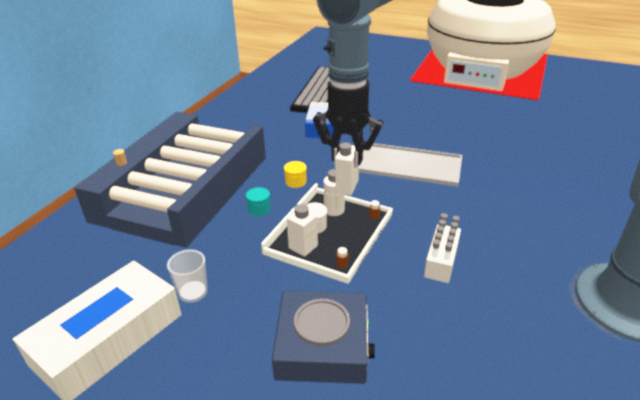

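The flat pack is held upright (about (345,168)) and the other things have not moved. I place it and fetch the other two.

```bash
python3 - <<'E'
from h import *
place(*SLOT["flat"],G-.003,.055)
for n in ("round","sq"):
    grasp(*HOME[n],G,.070); go(HOME[n][0],ZT,Q(HOME[n][1]),.15)
    print(n,read_finger_gap(),read_ft_force())
    if read_finger_gap()<.03: break
    place(*SLOT[n],G-.003,.070)
print(read_time_s())
cv2.imwrite("pics/a1.png",cv2.resize(read_camera("side")[60:300,200:520,::-1],None,fx=2,fy=2))
E
```

```text
placed z 0.076 nominal 0.077 df 8.66
gap 0.04695257104726419 force 41.535197496414185 t 17.5
round 0.046838711328714755 [ 0.1329  0.2647 -2.6019]
placed z 0.077 nominal 0.077 df 4.77
gap 0.045528228657196065 force 41.85566604137421 t 25.7917
sq 0.045376174539723785 [ 0.1944  0.6932 -1.0708]
placed z 0.077 nominal 0.077 df 4.57
31.525
```

View pics/a1.png

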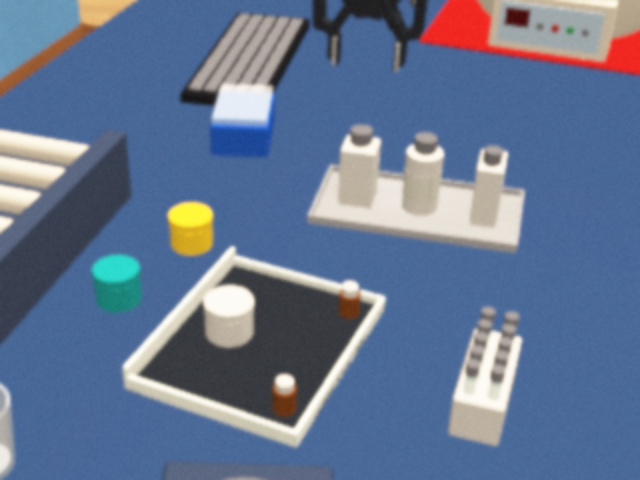

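The square bottle, round bottle and flat pack (left to right) all stand on the tray, and the jar is free at crop (229,315). The vials look unmoved. Next is the jar.

```bash
python3 - <<'E'
from h import *
J=((.6442,.0275),D(87)); M=((.4992,.3205),D(87))
grasp(*J,.039,.085); go(J[0],ZT,Q(J[1]),.15); print(read_finger_gap(),read_ft_force())
if read_finger_gap()>.05:
    place(*M,.099,.075)
    # step aside and look from the wrist
    q=down(np.pi/2); movel([.46,.29,.27],q,speed=.3); c=cam("wrist"); im=read_camera("wrist")
    cv2.imwrite("pics/j1.png",im[100:300,220:460,::-1].repeat(3,0).repeat(3,1))
    print("expected px: lid centre",proj(c,[*M[0],.114]),"dish rim centre",proj(c,[*M[0],.073]),"offset 220,100, x3")
print(read_time_s())
E
```

```text
gap 0.05464121268268053 force 42.341657280921936 t 35.1083
0.05471448098104434 [ 0.4684 -0.4764 -1.8542]
placed z 0.099 nominal 0.099 df 6.89
expected px: lid centre [353.9522 231.1139] dish rim centre [349.6877 216.1516] offset 220,100, x3
41.0083
```

View pics/j1.png

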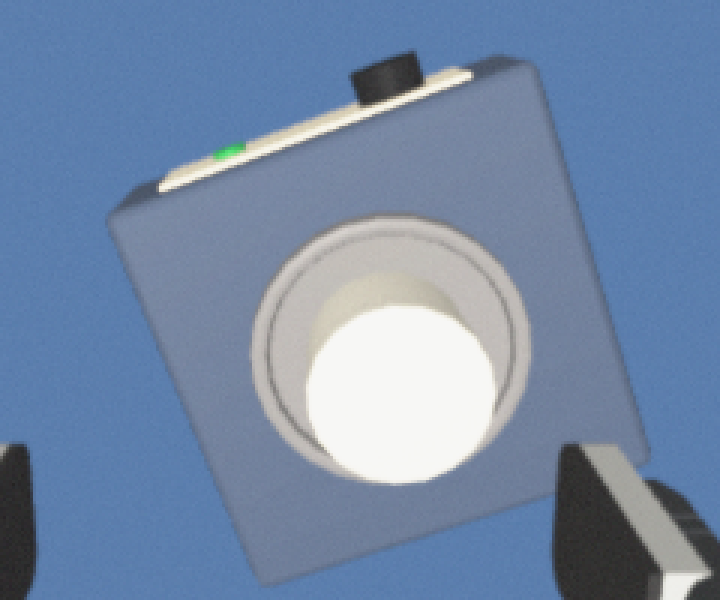

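The jar sits flat in the dish. Its lid centre is at (353,231) against an expected (354,231), and the dish centre is at (350,216), so the offset is about 1 mm. Now I return the containers.

```bash
python3 - <<'E'
from h import *
for n,op in (("sq",.07),("round",.07),("flat",.055)):
    grasp(*SLOT[n],G-.003,op); go(SLOT[n][0],ZT,Q(SLOT[n][1]),.15)
    print(n,read_finger_gap())
    if read_finger_gap()<.03: break
    place(*HOME[n],G,op)
import pickle
d=pickle.load(open("w.pkl","rb")); q=down(np.pi/2)
for k,p in (("b1",(.55,.09,.25)),("b2",(.55,-.04,.25))):
    movel(p,q,speed=.3); im=read_camera("wrist")
    A=np.hstack([d[k][1][100:320,120:400] if k=="b1" else d[k][1][100:320,240:520], im[100:320,120:400] if k=="b1" else im[100:320,240:520]])
    cv2.imwrite(f"pics/cmp_{k}.png",cv2.resize(A[:,:,::-1],None,fx=1.42,fy=1.42))
    print(k,np.abs(d[k][0][1]-cam("wrist")[1]).max())
print(read_time_s())
cv2.imwrite("pics/end.png",cv2.vconcat([cv2.resize(read_camera("side")[60:390,150:560,::-1],None,fx=1.6,fy=1.6)]))
E
```

```text
gap 0.04533465595827468 force 41.77179515361786 t 44.525
sq 0.04535357527842619
placed z 0.081 nominal 0.08 df 6.39
gap 0.04672656532303934 force 41.48367762565613 t 52.9583
round 0.046869333902868446
placed z 0.081 nominal 0.08 df 6.7
gap 0.03350089519543988 force 41.07899487018585 t 60.7833
flat 0.03303715365950179
placed z 0.081 nominal 0.08 df 7.67
b1 0.0034599996716733806
b2 0.0028321069728305327
68.4417
```

View pics/cmp_b1.png

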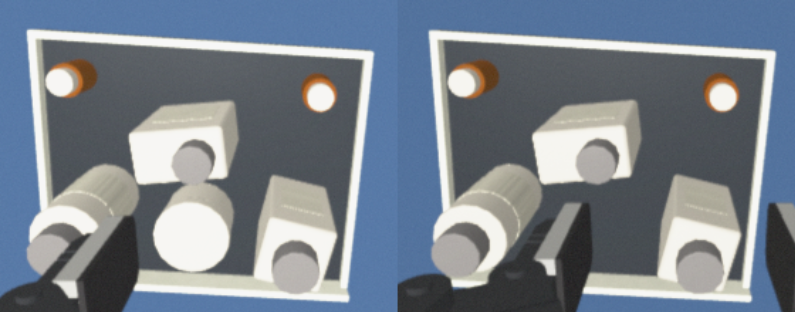

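View pics/end.png

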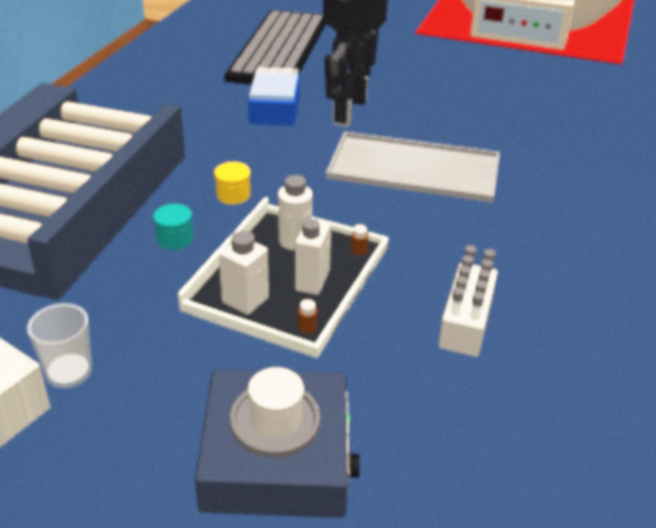

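The before/after pair shows the three caps shifted by about +3 to +4 px, the same shift as the bay rims, so the containers are back within about 1–2 mm. The vials are unmoved and the jar is in the dish. I hand the job in.

```bash
python3 -c "
from bench import *
pause(.3); print(sign_off(), read_time_s())"
```

```text
the job is handed in; nothing more can be done
the job is handed in; nothing more can be done
```

I handed the job in at about 69 s of the 134 s allowed, and no verdict came back. By my last pictures the jar sits flat in the mixer dish about 1 mm off centre, the three containers stand back within about 2 mm of their starting spots, and both vials are unmoved.

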